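Index the blast-nozzle turret and unscrew the bell nozzle

TASK

Turn the nozzle turret until the nozzle with the wide bell mouth stands at the open side of the centre cap, where the pointer on the base is, and let it click in. There, unscrew that nozzle by hand (anticlockwise, without wrenching at the thread), lift it off its stud and set it down gently, without dropping it, so that it stands upright on its flange in the steel tray. Leave the other two nozzles screwed down and the things lying around where they are.

Things in the scene. Friction and masses are not known exactly. Their poses are not given: they have to be found in the camera images.
- turret_base: Fixed grey base, 220 x 220 mm foot plate with a pointer block on its -x side. Origin: on the table, on the turret's vertical axis; its -x axis points to the open side. On its centre post a dark steel cap (60 to 65 mm above the table, reaching 60 to 62 mm from the axis) overlaps the nozzles' flanges so they cannot be lifted, except in the opening at -x.
- open_side (a point): Point fixed to the base, 80 mm from the turret's axis towards the base's -x, 50 mm above the table (the deck's top): where the foot of the nozzle at the open side stands. A spring detent holds the turret when a stud is there: within about 0.08 rad it pulls in by itself; about 5 N at a pin pushes past it.
- turret: Aluminium deck, 216 mm diameter, top 50 mm above the table, turning about the vertical up to two turns either way, with light friction (1 to 2 N at a pin). Origin on its axis at the deck's top. Four threaded steel studs, 28 mm high, 90 degrees apart on an 80 mm radius (one is empty), and four handle pins halfway between them. Pinch or push a pin to lead it round.
- pin0 (a point): Centre of the top of one of the four vertical steel handle pins of the turret: 12 mm diameter, standing free from 50 to 89 mm above the table, on a 122 mm radius about the turret's axis, 45 degrees from the neighbouring studs.
- pin1 (a point): As pin0, the next pin, 90 degrees anticlockwise seen from above.
- pin2 (a point): As pin0, 180 degrees on.
- pin3 (a point): As pin0, 270 degrees on.
- bell_nozzle: Steel nozzle to remove, 0.14 to 0.28 kg. Origin: centre of its underside, z up. Flange 48 mm dia, 5 thick; neck 32 dia; wide bell 40 dia from 34 to 72 mm (top), the place to grip. Right-hand thread: anticlockwise from above it rises 16 mm per turn (1 mm play) and is free after 0.25 to 0.5 turn, varying by stud; only then does it lift. Lift 30 mm to clear the stud.
- tapered_nozzle: Steel nozzle with the same flange and thread, barrel 32 mm dia; above 45 mm it narrows to a 20 mm tip, 82 mm high. Origin: centre of its underside. Stays screwed on.
- stub_nozzle: Steel nozzle with the same flange and thread; a plain 32 mm dia short cylinder, 55 mm high. Origin: centre of its underside. Stays screwed on.
- tray: Fixed open steel tray, 150 x 150 mm outside, 22 mm high, walls and floor 4 mm thick. Origin: centre of its underside on the table.
- deep_socket: Bystander: steel socket, 32 mm diameter, 70 mm high, standing. Origin under its centre.
- spray_can: Bystander: white aerosol can, 54 mm diameter, 150 mm high, standing. Origin under its centre.
- wrench: Bystander: steel wrench, 180 mm long, lying flat along its x axis.
Not all that is in view belongs to the job. Leave any blue or red look-alike of the bell_nozzle alone.

How it is judged (in metres and radians):
On the way, in this order (a step that is already met when the one before it is completed fails the run):
1. the bell nozzle, still screwed down, stands at the open side and the turret is at rest (horizontal distance between bell_nozzle and open_side below 0.01 m and z of bell_nozzle in the frame of open_side below 0.004 m and linear speed of bell_nozzle below 0.02 m/s), for 0.2 s.
2. the bell nozzle is unscrewed and off its stud, lifted up at the open side (z of bell_nozzle in the frame of open_side above 0.03 m and horizontal distance between bell_nozzle and open_side below 0.03 m and angle between bell_nozzle's own z axis and vertical below 0.4 rad).
3. the bell nozzle is set down on the tray's floor while still in the fingers, not dropped (horizontal distance between bell_nozzle and tray below 0.08 m and z of bell_nozzle in the frame of tray below 0.0085 m and contact force between the fingers and bell_nozzle above 1 N).
At the end, for the whole second after the job is handed in: The bell nozzle stands upright (within 6 degrees) on its flange on the tray's floor, wholly inside the tray, released and at rest; the other two nozzles are still screwed down on the turret (risen less than 6 mm) (x of bell_nozzle in the frame of tray between -0.055 and 0.055 m and y of bell_nozzle in the frame of tray between -0.055 and 0.055 m and z of bell_nozzle in the frame of tray below 0.01 m and angle between bell_nozzle's own z axis and vertical below 0.1 rad and linear speed of bell_nozzle below 0.02 m/s and z of each of tapered_nozzle, stub_nozzle in the frame of turret_base below 0.056 m); the robot touches nothing.
It fails at once if the bell nozzle is wrenched: more than 120 N on the thread (contact force between bell_nozzle and turret above 120 N).
It fails at once if the deep socket is moved or knocked over (distance of deep_socket from where it was at the start of the episode above 0.03 m or angle between deep_socket's own z axis and vertical above 0.4 rad).
It fails at once if the spray can is moved or knocked over (distance of spray_can from where it was at the start of the episode above 0.03 m or angle between spray_can's own z axis and vertical above 0.4 rad).
It fails at once if the wrench is moved (distance of wrench from where it was at the start of the episode above 0.03 m).
It also fails if it takes over 72 s, if anything falls off the work surface, if the arm or the gripper's body presses on something with over 40 N, if the wrist force passes 120 N, or if a joint passes its speed limit or range.

ROBOT

A 6-joint arm with a two-finger parallel gripper is mounted at the origin on the work surface. World frame = base frame: x ahead of the robot, y to its left, z up, the work surface at z = 0. Lengths are in m, angles in degrees, forces in N, time in s.
With the tool pointing down it reaches from about 0.35 to 0.875 m from the base axis. Payload 4.2 kg.
Tool frame: the origin (TCP) lies on the centre line of the jaws, within the pads' length; the fingertips stand tip_reach ahead of it and the grasp point (between the pads) is the TCP (tip_reach is the distance from the TCP to the fingertips, in m); z points along the fingers, y is the line along which they close (so a half turn about z gives the same grasp; the last joint's range is limited). The gripper opens to 87 mm and grips with 3 to 60 N. Pads are 19 mm wide; open, the fingers measure 117 mm over their backs; the gripper's body (75 mm by 190 mm) begins 51 mm behind the grasp point.
Start: joints at [-50.443, 22.042, 0.453, 0, -68.411, -14.817], TCP at [0.262, -0.568, 0.242] pointing down, gripper open.
Joint ranges: [-179.83, 179.83], [-69.29, 118.12], [-61.27, 80.66], [-181.25, 117.63], [-171.15, -9.14], [-177.46, 177.46]. Speed limits (degrees/s): [159.86, 159.86, 180, 180, 180, 180].

INTERFACE

Orientations are given as a 3x3 rotation matrix whose columns are the frame's x, y, z axes.
In Python, from station import sense, capture, finish_job, tip_reach gives the robot as it stands.
- The arm moves only by the tool arm_command, never from a script. Its argument "deltas" is a list of rows, each a list of 7 numbers: the turn, a rotation vector about the tool's x, y, z in rad, then the shift along the tool's x, y, z in cm, then the closure, from -1 (fully open) to 1 (shut), so that 0 is half open. In form: [[rx, ry, rz, dx, dy, dz, hand], ...]. A call has 1 to 8 rows; each row is the pose to reach, as a shift and turn from the pose commanded when the call began, along the tool's axes at that moment; what a row does not reach only later rows make up. A row lasts 1/12 s, in which the tool goes at most 41.7 mm and 7.16 degrees, less where a joint would pass 70% of its speed; a pose out of reach is approached as far as the arm can. A call with a gripper value outside its range is refused whole. The fingers move at their own pace and stop on an object; the grip force is fixed at half the most. Time passes only in rows, so rows that repeat a pose let the fingers close. It gives the time, the measured TCP pose, the force, the opening and the grip force at its end, in the units of the state.
- sense(): the state, without advancing time (a new reading comes with each control period).
- capture(name): name is "side" or "top" or "wrist"; returns a dict with "pixels" (420x560x3 uint8, blue, green, red), "fovy" (degrees; the focal length in pixels is half the picture's height over the tangent of half this angle, whatever the lens; pixels are square), "cx", "cy" (the principal point, pixels), "rvec" (rotation vector, rad) and "tvec" (3), from world to camera coordinates, as OpenCV has them. Camera axes: x right, y down, z forward; pixel columns grow to the right and rows downward; lengths in m; the calibration is good to about 2 mm. A picture is of the moment at which its call begins. There is no depth.
- finish_job(): hands the job in; it is judged then, once.
The state is a dict: "time_s": time; "joints": joint angles; "joint_velocities": joint speeds; "effort": joint torques, N m; "tcp_pos": TCP position; "ee_rot": TCP orientation; "wrist_force": force on the tool from outside, world axes, zero at the start; "moment": the same for the moment, N m; "gripper_width": opening from 0.0 (shut) to 1.0 (fully open); "gripper_force": force on a finger pad.
Only numpy, scipy, OpenCV 4.12 (cv2) and the standard library are available. Lean on these libraries where they do the work, as an engineer would, in place of code of your own. Each camera call takes 0.05 s, during which the arm holds its last target. There are 200 camera calls.

## Working session

There is one attempt and no reset: what is moved stays moved. The work goes in short steps, Python scripts to look and compute and a tool call to move; the robot and the scene stay as the last step left them, time stands still between calls to the robot, and variables do not carry over. Pictures are saved under pics/ and viewed, at most 10 in all, crops included, and the job is handed in when it is done.

Besides the shell and the picture viewer there is one more tool, called after ">>>" by a JSON object that holds its "op" and its "data". arm_command: Moves the arm, as the interface text tells. Its arguments: {"type":"object","properties":{"deltas":{"type":"array"}},"required":["deltas"]}

```bash
mkdir -p pics; ls
cat > h.py <<'E'
import numpy as np, cv2
from station import sense, capture, finish_job, tip_reach
def cam(c):
    R=cv2.Rodrigues(np.array(c["rvec"],float))[0]; f=210/np.tan(np.radians(c["fovy"])/2)
    return R,np.array(c["tvec"],float).ravel(),f
def ray(c,u,v,z):
    R,t,f=cam(c); d=R.T@np.array([(u-c["cx"])/f,(v-c["cy"])/f,1]); o=-R.T@t
    return o+d*(z-o[2])/d[2]
def proj(c,p):
    R,t,f=cam(c); q=R@np.array(p,float)+t
    return np.round([f*q[0]/q[2]+c["cx"],f*q[1]/q[2]+c["cy"]],1)
E
python3 - <<'E'
from h import *
import pickle
cs={n:capture(n) for n in("top","side")}
pickle.dump(cs,open("c0.pkl","wb"))
for n,c in cs.items(): cv2.imwrite(f"pics/{n}0.png",c["pixels"]); R,t,f=cam(c); print(n,-R.T@t,R[2],f)
print(sense(),tip_reach)
E
```

```text
pics
top [0.40791425 0.05639189 1.42602295] [ 0.14409119 -0.01356256 -0.98947147] 512.5050921739531
side [0.46013546 0.79116888 0.7477203 ] [ 0.10635342 -0.73082637 -0.67422679] 413.96563848873996
{'time_s': 0.1, 'joints': array([-5.04428655e+01,  2.20873965e+01,  3.88632170e-01, -2.44149242e-02,
       -6.84104949e+01, -1.48186620e+01]), 'joint_velocities': array([-0.03192585, -0.11396255,  0.21629497,  0.09510834, -0.01977664,
       -0.03143775]), 'effort': array([-3.78199984e-04, -3.91691601e+01,  1.87935269e+01,  4.23186421e+00,
        1.34490352e-02, -7.41387521e-05]), 'tcp_pos': array([ 0.26138156, -0.56718243,  0.24056731]), 'ee_rot': array([[-9.08293100e-01, -4.18333382e-01, -9.08918645e-04],
       [-4.18334356e-01,  9.08291473e-01,  1.72253668e-03],
       [ 1.04968457e-04,  1.94480008e-03, -9.99998103e-01]]), 'wrist_force': array([-0.56875484, -0.09749351, -0.15641413]), 'moment': array([-0.02803762,  0.03050918,  0.00916596]), 'gripper_force': 0.0, 'gripper_width': 1.0001022357554856} 0.019
```

View pics/top0.png

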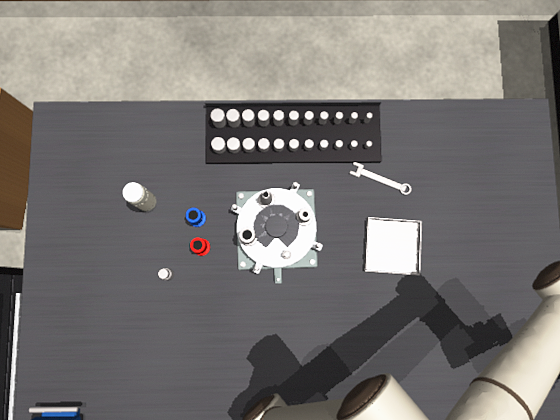

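View pics/side0.png

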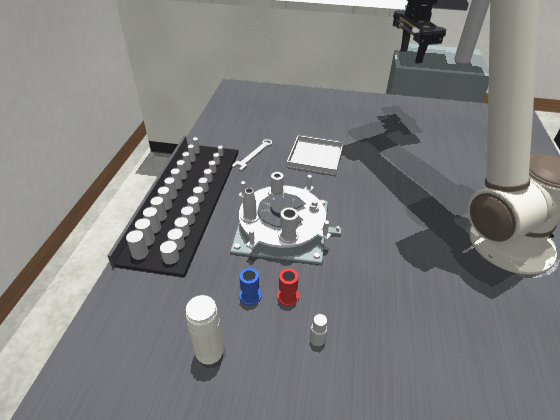

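The three turret nozzles are in top at about (266,197), (305,214) and (247,236), with the empty stud at (286,254). The pointer is at (278,275), the tray at (393,246), and the red and blue look-alikes at (200,246) and (195,216). In the side view the nozzles are at (249,203), (277,182) and (289,222). I'll confirm which is the bell in one enlarged crop.

Run:
```python
from h import *
import pickle
cs=pickle.load(open("c0.pkl","rb"))
a=cs["top"]["pixels"][175:290,225:335]; b=cs["side"]["pixels"][160:275,220:350]
r=lambda x:cv2.resize(x,None,fx=3.3,fy=4,interpolation=cv2.INTER_CUBIC)
a=cv2.resize(a,None,fx=3.3,fy=3.3,interpolation=cv2.INTER_CUBIC);b=cv2.resize(b,None,fx=3.3,fy=3.3,interpolation=cv2.INTER_CUBIC)
cv2.imwrite("pics/crop.png",np.hstack([a,b])); print(a.shape,b.shape)
c=cs["top"]
for n,u,v,z in[("c",277,228,.06),("A",266,197,.12),("B",305,214,.12),("C",247,236,.12),("E",286,254,.078),("ptr",278,283,.0),("tray",393,246,0.02),("p",295,185,.089),("p",234,208,.089),("p",257,269,.089),("p",319,246,.089),("footTL",237,190,.01),("TR",313,190,.01),("BR",317,266,.01),("BL",238,269,.01)]: print(n,ray(c,u,v,z).round(3))
```

```text
(380, 363, 3) (380, 429, 3)
c [0.566 0.049 0.06 ]
A [0.64  0.076 0.12 ]
B [ 0.595 -0.024  0.12 ]
C [0.539 0.126 0.12 ]
E [0.495 0.026 0.078]
ptr [0.42  0.047 0.   ]
tray [ 0.518 -0.271  0.02 ]
p [ 0.677 -0.     0.089]
p [0.617 0.162 0.089]
p [0.456 0.102 0.089]
p [ 0.514 -0.061  0.089]
footTL [0.68  0.159 0.01 ]
TR [ 0.678 -0.054  0.01 ]
BR [ 0.465 -0.061  0.01 ]
BL [0.459 0.156 0.01 ]
```

View pics/crop.png

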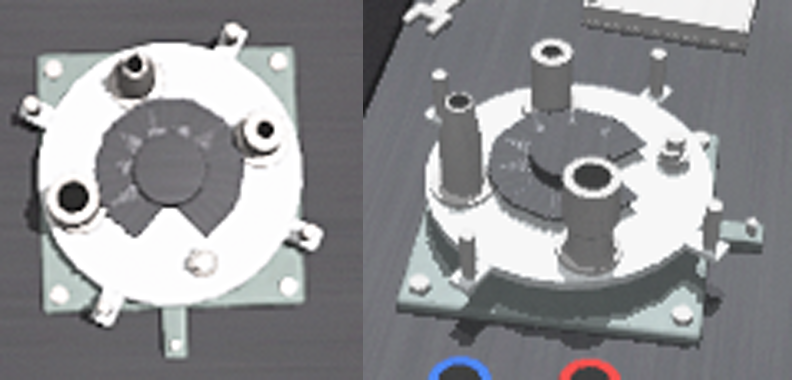

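The bell nozzle is the one at top (247,236), side (289,222): it has the widest mouth, with a neck below. The one at (266,197) is the narrow tapered tip and (305,214) is the short stub. The blue and red ones on the table are the look-alikes.

The pins give an axis of about (0.567, 0.050), with measured radii of 122 mm matching the given value. The bell is at about 110° and the open side at about 181°. So I'll lead the pin at 155°, at (0.456, 0.102), anticlockwise by about 71°.

>>> {"op": "arm_command", "data": {"deltas": [[0,0,0.12,-5,5.8,0,0.4],[0,0,0.24,-8,9,1,0.4],[0,0,0.36,-11,12.5,1,0.4],[0,0,0.48,-13.7,15.8,2,0.4],[0,0,0.6,-16.5,19,2,0.4],[0,0,0.72,-19.2,22.2,2,0.4],[0,0,0.8,-22,25.4,2,0.4],[0,0,0.868,-24.7,28.6,2,0.4]]}}

```text
time_s: 0.77
tcp_pos: [0.348, -0.2682, 0.2223]
ee_rot: [[-0.904, 0.428, -0.0], [0.428, 0.904, 0.0], [0.001, -0.0, -1.0]]
wrist_force: [1.9, 0.8, -0.2]
gripper_width: 0.477
gripper_force: 0.0
```

```bash
cat >> h.py <<'E'
def go(p,head=None,s=None):
    """tool deltas (rz rad, dx dy dz cm) from measured pose to world p, y-axis heading deg"""
    s=s or sense(); R=np.array(s["ee_rot"]); h=np.degrees(np.arctan2(R[1,1],R[0,1]))
    d=R.T@(np.array(p)-s["tcp_pos"])*100
    rz=0 if head is None else -np.radians((head-h+180)%360-180)
    print("tcp",np.round(s["tcp_pos"],4),"head",round(h,1),"t",round(s["time_s"],2),"w",round(s["gripper_width"],3),"F",np.round(s["wrist_force"],1),"j6",round(s["joints"][5],1),"-> rz %.3f d %s"%(rz,d.round(2)))
E
python3 -c "
from h import *
go([.456,.102,.18],65)"
```

```text
tcp [ 0.348  -0.2682  0.2223] head 64.7 t 0.77 w 0.477 F [ 1.9  0.8 -0.2] j6 -99.0 -> rz -0.006 d [ 6.07 38.09  4.23]
```

>>> {"op": "arm_command", "data": {"deltas": [[0,0,0,0.6,3.8,0.4,0.4],[0,0,0,1.2,7.7,0.8,0.4],[0,0,0,1.8,11.5,1.2,0.4],[0,0,0,2.4,15.3,1.6,0.4],[0,0,0,3,19,2,0.4],[0,0,0,3.6,22.8,2.5,0.4],[0,0,0,4.2,26.7,3,0.4],[0,0,0,4.8,30.5,3.5,0.4]]}}

```text
time_s: 1.43
tcp_pos: [0.4333, 0.0291, 0.1875]
ee_rot: [[-0.907, 0.422, 0.0], [0.422, 0.907, 0.0], [-0.0, 0.0, -1.0]]
wrist_force: [1.3, -0.8, 1.0]
gripper_width: 0.301
gripper_force: 0.0
```

>>> {"op": "arm_command", "data": {"deltas": [[0,0,0,0.6,3.6,0.3,0.4],[0,0,0,1.2,7.2,0.6,0.4],[0,0,0,1.2,7.6,0.7,0.4],[0,0,0,1.2,7.6,0.7,0.4],[0,0,0,1.2,7.6,0.7,0.4]]}}

```text
time_s: 1.85
tcp_pos: [0.4541, 0.1008, 0.1802]
ee_rot: [[-0.907, 0.422, -0.002], [0.422, 0.907, -0.001], [0.001, -0.001, -1.0]]
wrist_force: [-0.1, -1.1, -0.4]
gripper_width: 0.296
gripper_force: 0.0
```

```bash
python3 -c "
from h import *
c=capture('wrist');cv2.imwrite('pics/w1.png',c['pixels'])
print(proj(c,[.456,.102,.089]),c['fovy'])
import pickle;pickle.dump(c,open('w1.pkl','wb'))
go([.456,.102,.082],65)"
```

```text
[283.2 215.9] 68.05530433404431
tcp [0.4541 0.1003 0.1804] head 65.0 t 1.9 w 0.3 F [-0.4 -0.2 -0.6] j6 -147.6 -> rz -0.000 d [-0.11  0.25  9.84]
```

View pics/w1.png

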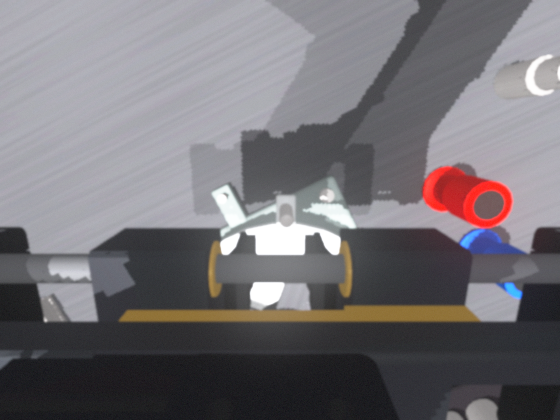

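The wrist view shows the pin top at about (287,208), a few pixels from the predicted (283,216). It stands between the fingers, which are at 215 and 350.

```bash
python3 -c "
from h import *
import pickle;c=pickle.load(open('w1.pkl','rb'))
p=ray(c,287,209,.089);print(p)
go([.455,.102,.082],65)"
```

```text
[0.45220144 0.10695917 0.089     ]
tcp [0.4541 0.1003 0.1804] head 65.0 t 1.9 w 0.3 F [-0.4 -0.2 -0.6] j6 -147.6 -> rz -0.000 d [-0.02  0.2   9.84]
```

>>> {"op": "arm_command", "data": {"deltas": [[0,0,0,0.1,0.3,2.5,0.4],[0,0,0,0.1,0.3,5,0.4],[0,0,0,0.1,0.3,7.5,0.4],[0,0,0,0.1,0.3,9.5,0.4],[0,0,0,0.1,0.3,9.8,0.4],[0,0,0,0.1,0.3,9.8,0.6],[0,0,0,0.1,0.3,9.8,0.6],[0,0,0,0.1,0.3,9.8,0.6]]}}

```text
time_s: 2.57
tcp_pos: [0.4561, 0.1042, 0.0842]
ee_rot: [[-0.906, 0.423, 0.003], [0.423, 0.906, 0.001], [-0.002, 0.003, -1.0]]
wrist_force: [0.1, -0.6, -0.5]
gripper_width: 0.212
gripper_force: 0.0
```

Run:
```python
from h import *
s=sense(); C=np.array([.567,.05]); a0=155.2
go([.454,.104,.082],65)
R=np.array(s["ee_rot"])
for k in range(1,17):
    a=np.radians(a0+71/14*k); p=np.array([*(C+.122*np.array([np.cos(a),np.sin(a)])),.082])
    print(k,(R.T@(p-s["tcp_pos"])*100).round(2),round(-np.radians(71/14*k),3),p.round(3))
```

```text
tcp [0.4561 0.1042 0.0842] head 65.0 t 2.57 w 0.212 F [ 0.1 -0.6 -0.5] j6 -147.9 -> rz -0.000 d [ 0.18 -0.11  0.22]
1 [-0.2  -1.35  0.22] -0.089 [0.452 0.091 0.082]
2 [-0.34 -2.42  0.21] -0.177 [0.449 0.081 0.082]
3 [-0.59 -3.47  0.21] -0.266 [0.447 0.07  0.082]
4 [-0.92 -4.5   0.21] -0.354 [0.445 0.06  0.082]
5 [-1.34 -5.49  0.21] -0.443 [0.445 0.049 0.082]
6 [-1.85 -6.44  0.21] -0.531 [0.446 0.038 0.082]
7 [-2.44 -7.35  0.21] -0.62 [0.447 0.027 0.082]
8 [-3.11 -8.19  0.21] -0.708 [0.45  0.017 0.082]
9 [-3.85 -8.98  0.2 ] -0.797 [0.453 0.007 0.082]
10 [-4.66 -9.7   0.2 ] -0.885 [ 0.457 -0.003  0.082]
11 [ -5.52 -10.34   0.2 ] -0.974 [ 0.462 -0.013  0.082]
12 [ -6.44 -10.9    0.21] -1.062 [ 0.468 -0.022  0.082]
13 [ -7.41 -11.38   0.21] -1.151 [ 0.475 -0.03   0.082]
14 [ -8.42 -11.77   0.21] -1.239 [ 0.483 -0.038  0.082]
15 [ -9.45 -12.08   0.21] -1.328 [ 0.491 -0.045  0.082]
16 [-10.51 -12.29   0.21] -1.416 [ 0.499 -0.052  0.082]
```

>>> {"op": "arm_command", "data": {"deltas": [[0,0,-0.03,-0.1,-0.5,0.1,0.6],[0,0,-0.08,-0.15,-1.1,0.2,0.6],[0,0,-0.14,-0.25,-1.8,0.2,0.6],[0,0,-0.2,-0.37,-2.6,0.2,0.6],[0,0,-0.26,-0.53,-3.3,0.2,0.6],[0,0,-0.32,-0.72,-4,0.2,0.6],[0,0,-0.37,-0.94,-4.6,0.2,0.6],[0,0,-0.42,-1.19,-5.2,0.2,0.6]]}}

```text
time_s: 3.23
tcp_pos: [0.4454, 0.0525, 0.0825]
ee_rot: [[-1.0, 0.013, 0.005], [0.013, 1.0, 0.002], [-0.005, 0.002, -1.0]]
wrist_force: [0.8, 0.9, 0.2]
gripper_width: 0.201
gripper_force: 0.6
```

>>> {"op": "arm_command", "data": {"deltas": [[0,0,-0.05,-0.02,-0.64,0,0.6],[0,0,-0.1,-0.07,-1.28,0,0.6],[0,0,-0.16,-0.15,-1.91,0,0.6],[0,0,-0.21,-0.27,-2.54,0,0.6],[0,0,-0.26,-0.42,-3.16,0,0.6],[0,0,-0.31,-0.6,-3.77,0,0.6],[0,0,-0.37,-0.81,-4.37,0,0.6],[0,0,-0.42,-1.05,-4.96,0,0.6]]}}

```text
time_s: 3.9
tcp_pos: [0.4551, 0.0025, 0.0825]
ee_rot: [[-0.918, -0.396, 0.005], [-0.396, 0.918, 0.002], [-0.005, -0.0, -1.0]]
wrist_force: [-0.4, 1.1, -0.6]
gripper_width: 0.201
gripper_force: 0.6
```

Run:
```python
from h import *
a=np.radians(226.5); go([.567+.122*np.cos(a),.05+.122*np.sin(a),.082],136.5)
c=capture("top"); cv2.imwrite("pics/t2.png",cv2.resize(c["pixels"][170:300,200:360],None,fx=3.5,fy=3.5,interpolation=cv2.INTER_CUBIC))
```

```text
tcp [0.4551 0.0025 0.0825] head 113.3 t 3.9 w 0.201 F [-0.4  1.1 -0.6] j6 -87.6 -> rz -0.405 d [-0.94 -4.87  0.06]
```

View pics/t2.png

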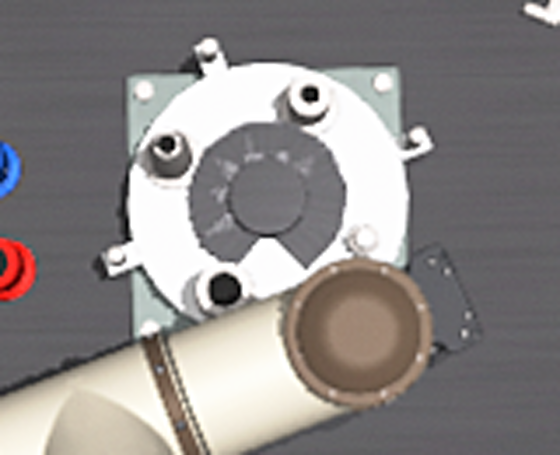

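The turret is following: the crop shows the bell at about (224,290), having moved some 45° towards the opening at (265,270). Last part of the arc next.

>>> {"op": "arm_command", "data": {"deltas": [[0,0,-0.05,-0.02,-0.64,0,0.6],[0,0,-0.1,-0.07,-1.28,0,0.6],[0,0,-0.16,-0.15,-1.91,0,0.6],[0,0,-0.21,-0.27,-2.54,0,0.6],[0,0,-0.26,-0.42,-3.16,0,0.6],[0,0,-0.31,-0.6,-3.77,0,0.6],[0,0,-0.37,-0.81,-4.37,0,0.6],[0,0,-0.41,-1.0,-4.87,0,0.6]]}}

```text
time_s: 4.62
tcp_pos: [0.4821, -0.0385, 0.0819]
ee_rot: [[-0.686, -0.728, 0.001], [-0.728, 0.686, 0.001], [-0.001, -0.0, -1.0]]
wrist_force: [-1.8, 1.0, 0.5]
gripper_width: 0.198
gripper_force: 0.9
```

>>> {"op": "arm_command", "data": {"deltas": [[0,0,0,0,0,0,0.4],[0,0,0,0,0,0,0.4],[0,0,0,0,0,-2,0.4],[0,0,0,0,0,-5,0.4],[0,0,0,0,0,-9,0.4],[0,0,0,0,0,-13,0],[0,0,0,0,0,-15,-0.4],[0,0,0,0,0,-15,-0.4]]}}

```text
time_s: 5.28
tcp_pos: [0.4847, -0.0381, 0.2369]
ee_rot: [[-0.687, -0.727, 0.013], [-0.727, 0.687, 0.002], [-0.01, -0.008, -1.0]]
wrist_force: [-0.7, 0.3, -0.2]
gripper_width: 0.446
gripper_force: 0.0
```

Run:
```python
from h import *
c=capture("side"); cv2.imwrite("pics/s2.png",cv2.resize(c["pixels"][140:290,210:380],None,fx=3.5,fy=3.5,interpolation=cv2.INTER_CUBIC))
print(proj(c,[.487,.0486,.122]),proj(c,[.487,.0486,.05]))
import pickle;pickle.dump(c,open('s2.pkl','wb'))
go([.43,.05,.235],40)
```

```text
[318.3 194. ] [316.  216.3]
tcp [ 0.483  -0.0381  0.2338] head 136.6 t 5.33 w 0.49 F [ 0.1 -0.5 -2.1] j6 -58.2 -> rz 1.685 d [-2.76  9.91 -0.14]
```

View pics/s2.png

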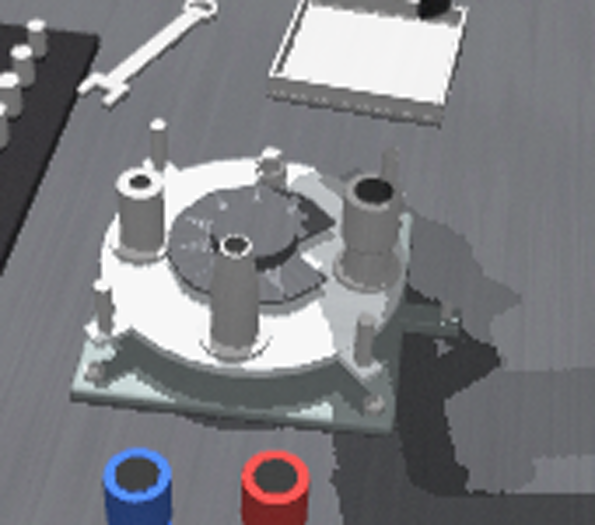

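The bell now stands at the open side: its mouth centre is at crop (373,189), full image (316.6,194), against (318.3,194) predicted. Next I move above it, turn the wrist to leave room for unscrewing, and check with the wrist camera.

Run:
```python
from h import *
import pickle;c=pickle.load(open('s2.pkl','rb'))
print(ray(c,316.6,194,.122))
go([.487,.0486,.2],45)
```

```text
[0.49092072 0.04946678 0.122     ]
tcp [ 0.483  -0.0381  0.2338] head 136.6 t 5.33 w 0.49 F [ 0.1 -0.5 -2.1] j6 -58.2 -> rz 1.598 d [-6.55  5.69  3.4 ]
```

>>> {"op": "arm_command", "data": {"deltas": [[0,0,0.12,-0.9,0.7,0.2,-0.4],[0,0,0.24,-1.8,1.5,0.5,-0.4],[0,0,0.36,-2.6,2.3,1,-0.4],[0,0,0.48,-3.5,3,1.5,-0.4],[0,0,0.6,-4.4,3.8,2,-0.4],[0,0,0.72,-5.3,4.6,2.5,-0.4],[0,0,0.84,-6.2,5.4,3,-0.4],[0,0,0.96,-6.65,5.75,3.4,-0.4]]}}

```text
time_s: 6.0
tcp_pos: [0.4846, 0.05, 0.1949]
ee_rot: [[-0.988, 0.152, -0.003], [0.152, 0.988, -0.001], [0.003, -0.001, -1.0]]
wrist_force: [0.2, 0.1, 0.9]
gripper_width: 0.702
gripper_force: 0.0
```

>>> {"op": "arm_command", "data": {"deltas": [[0,0,0.12,0,0,0,-0.4],[0,0,0.24,0,0,0,-0.4],[0,0,0.36,0,0,0,-0.4],[0,0,0.48,0,0,0,-0.4],[0,0,0.6,0,0,0,-0.4],[0,0,0.64,0,0,0,-0.4],[0,0,0.64,0,0,0,-0.4]]}}

```text
time_s: 6.58
tcp_pos: [0.4847, 0.0491, 0.1954]
ee_rot: [[-0.705, 0.709, -0.003], [0.709, 0.705, -0.001], [0.001, -0.002, -1.0]]
wrist_force: [0.2, 0.1, -0.9]
gripper_width: 0.696
gripper_force: 0.0
```

Run:
```python
from h import *
c=capture('wrist');cv2.imwrite('pics/w3.png',c['pixels'])
print(proj(c,[.489,.049,.122]))
import pickle;pickle.dump(c,open('w3.pkl','wb'))
go([.489,.049,.105],45)
```

```text
[284.7 224.8]
tcp [0.4849 0.049  0.1956] head 45.0 t 6.63 w 0.7 F [0.4 0.3 0.8] j6 -159.9 -> rz -0.001 d [-0.31  0.31  9.05]
```

View pics/w3.png

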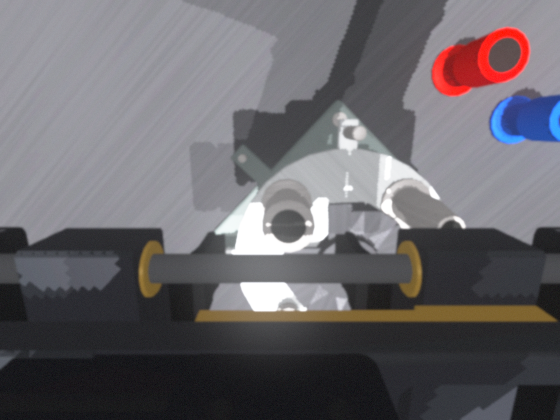

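The bell mouth centre is at (288,225), within 3 px of the predicted (284.7,224.8) and centred between the fingers, with clear space on both sides. I'll descend and grip.

>>> {"op": "arm_command", "data": {"deltas": [[0,0,0,-0.1,0.2,2,-0.4],[0,0,0,-0.3,0.4,4.5,-0.4],[0,0,0,-0.3,0.45,7,-0.4],[0,0,0,-0.3,0.45,8.5,-0.4],[0,0,0,-0.3,0.45,9.05,-0.4],[0,0,0,-0.3,0.45,9.05,-0.2],[0,0,0,-0.3,0.45,9.05,0],[0,0,0,-0.3,0.45,9.05,0]]}}

```text
time_s: 7.3
tcp_pos: [0.4919, 0.0505, 0.1072]
ee_rot: [[-0.707, 0.707, 0.002], [0.707, 0.707, 0.001], [-0.001, 0.002, -1.0]]
wrist_force: [-0.2, 0.8, 0.5]
gripper_width: 0.557
gripper_force: 0.0
```

>>> {"op": "arm_command", "data": {"deltas": [[0,0,0,0,0,0,0.2],[0,0,0,0,0,0,0.2],[0,0,0,0,0,0,0.3],[0,0,0,0,0,0,0.3],[0,0,0,0,0,0,0.3]]}}

```text
time_s: 7.72
tcp_pos: [0.4916, 0.0504, 0.1072]
ee_rot: [[-0.707, 0.707, 0.002], [0.707, 0.707, 0.0], [-0.001, 0.001, -1.0]]
wrist_force: [-1.1, 0.5, 5.9]
gripper_width: 0.45
gripper_force: 30.0
```

```bash
python3 -c "
from h import *
go([.49,.05,.105],45)"
```

```text
tcp [0.4916 0.0504 0.1072] head 45.0 t 7.72 w 0.45 F [-1.1  0.5  5.9] j6 -159.8 -> rz -0.000 d [ 0.09 -0.14  0.22]
```

Gripped at about 39 mm, which fits the 40 mm bell, with only small side forces. Now I unscrew, rising with the thread (2.5 mm/rad).

>>> {"op": "arm_command", "data": {"deltas": [[0,0,-0.06,0,0,-0.02,0.3],[0,0,-0.16,0,0,-0.04,0.3],[0,0,-0.26,0,0,-0.07,0.3],[0,0,-0.36,0,0,-0.09,0.3],[0,0,-0.46,0,0,-0.12,0.3],[0,0,-0.56,0,0,-0.14,0.3],[0,0,-0.66,0,0,-0.17,0.3],[0,0,-0.76,0,0,-0.19,0.3]]}}

```text
time_s: 8.38
tcp_pos: [0.4915, 0.0506, 0.1081]
ee_rot: [[-1.0, 0.021, 0.001], [0.021, 1.0, 0.001], [-0.001, 0.001, -1.0]]
wrist_force: [1.0, -0.6, -0.4]
gripper_width: 0.456
gripper_force: 30.0
```

>>> {"op": "arm_command", "data": {"deltas": [[0,0,-0.1,0,0,-0.02,0.3],[0,0,-0.2,0,0,-0.05,0.3],[0,0,-0.3,0,0,-0.08,0.3],[0,0,-0.4,0,0,-0.1,0.3],[0,0,-0.5,0,0,-0.13,0.3],[0,0,-0.6,0,0,-0.15,0.3],[0,0,-0.7,0,0,-0.18,0.3],[0,0,-0.8,0,0,-0.2,0.3]]}}

```text
time_s: 9.05
tcp_pos: [0.4913, 0.0506, 0.1101]
ee_rot: [[-0.712, -0.702, 0.001], [-0.702, 0.712, 0.001], [-0.001, -0.0, -1.0]]
wrist_force: [0.5, 0.7, 1.0]
gripper_width: 0.453
gripper_force: 30.0
```

>>> {"op": "arm_command", "data": {"deltas": [[0,0,-0.1,0,0,-0.02,0.3],[0,0,-0.2,0,0,-0.05,0.3],[0,0,-0.3,0,0,-0.08,0.3],[0,0,-0.4,0,0,-0.1,0.3],[0,0,-0.5,0,0,-0.13,0.3],[0,0,-0.6,0,0,-0.15,0.3],[0,0,-0.7,0,0,-0.18,0.3],[0,0,-0.8,0,0,-0.2,0.3]]}}

```text
time_s: 9.72
tcp_pos: [0.4911, 0.0504, 0.1121]
ee_rot: [[0.008, -1.0, 0.0], [-1.0, -0.008, 0.0], [-0.0, -0.0, -1.0]]
wrist_force: [-0.4, 0.6, 1.4]
gripper_width: 0.448
gripper_force: 30.0
```

>>> {"op": "arm_command", "data": {"deltas": [[0,0,-0.12,0,0,-0.03,0.3],[0,0,-0.24,0,0,-0.06,0.3],[0,0,-0.36,0,0,-0.09,0.3],[0,0,-0.48,0,0,-0.12,0.3],[0,0,-0.6,0,0,-0.15,0.3],[0,0,-0.72,0,0,-0.18,0.3],[0,0,-0.84,0,0,-0.21,0.3],[0,0,-0.96,0,0,-0.24,0.3]]}}

```text
time_s: 10.38
tcp_pos: [0.4911, 0.0503, 0.1146]
ee_rot: [[0.824, -0.566, 0.0], [-0.566, -0.824, 0.0], [-0.0, -0.0, -1.0]]
wrist_force: [0.1, -0.3, 0.8]
gripper_width: 0.452
gripper_force: 30.0
```

>>> {"op": "arm_command", "data": {"deltas": [[0,0,-0.1,0,0,-0.02,0.3],[0,0,-0.1,0,0,-0.1,0.3],[0,0,-0.1,0,0,-0.2,0.3],[0,0,-0.1,0,0,-0.3,0.3],[0,0,-0.1,0,0,-0.3,0.3]]}}

```text
time_s: 10.8
tcp_pos: [0.4909, 0.0502, 0.1173]
ee_rot: [[0.873, -0.488, -0.0], [-0.488, -0.873, -0.0], [-0.0, 0.0, -1.0]]
wrist_force: [-0.6, 0.2, -2.7]
gripper_width: 0.455
gripper_force: 30.0
```

The wrist shows only the nozzle's weight (-2.7 N), so it is free. I lift it straight up.

>>> {"op": "arm_command", "data": {"deltas": [[0,0,0,0,0,-0.4,0.3],[0,0,0,0,0,-1,0.3],[0,0,0,0,0,-2,0.3],[0,0,0,0,0,-3,0.3],[0,0,0,0,0,-4,0.3],[0,0,0,0,0,-5,0.3],[0,0,0,0,0,-6,0.3],[0,0,0,0,0,-6,0.3]]}}

```text
time_s: 11.47
tcp_pos: [0.4925, 0.0507, 0.1801]
ee_rot: [[0.874, -0.486, 0.005], [-0.486, -0.874, 0.002], [0.004, -0.004, -1.0]]
wrist_force: [0.2, 0.4, -2.6]
gripper_width: 0.456
gripper_force: 30.0
```

Run:
```python
from h import *
import pickle;c=pickle.load(open('c0.pkl','rb'))['top']
m=(c["pixels"].min(2)>200).astype(np.uint8); m[:, :345]=0; m[:205]=0; m[300:]=0
k=max(cv2.findContours(m,0,2)[0],key=cv2.contourArea); r=cv2.minAreaRect(k)
q=[ray(c,u,v,.022)[:2] for u,v in cv2.boxPoints(r)]; print(r,np.round(q,3),np.mean(q,0), [np.linalg.norm(q[i]-q[i-1]).round(3) for i in range(4)])
ct=np.mean(q,0)
c=capture("side"); cv2.imwrite("pics/s4.png",c["pixels"][90:330,180:420])
go([*ct,.19],None)
```

```text
((391.4714050292969, 245.11495971679688), (50.5732307434082, 54.54568099975586), 2.6630005836486816) [[ 0.449 -0.191]
 [ 0.599 -0.203]
 [ 0.591 -0.343]
 [ 0.442 -0.328]] [ 0.52044575 -0.26616471] [np.float64(0.138), np.float64(0.15), np.float64(0.14), np.float64(0.151)]
tcp [0.4918 0.0506 0.1788] head -119.1 t 11.52 w 0.455 F [ 0.8 -0.1 -1.8] j6 36.2 -> rz 0.000 d [17.91 26.28 -1.15]
```

View pics/s4.png

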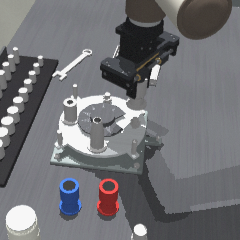

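The nozzle is held clear above its bare stud, seen at crop (140,95). The tray centre is about (0.520, -0.268): the measured sides of 0.138 and 0.150 m roughly match the 150 mm size. Carrying it over.

>>> {"op": "arm_command", "data": {"deltas": [[0,0,0,0.5,0.8,-0.2,0.3],[0,0,0,1.6,2.3,-0.6,0.3],[0,0,0,3.1,4.5,-1,0.3],[0,0,0,4.8,7,-1,0.3],[0,0,0,6.5,9.5,-1,0.3],[0,0,0,8.2,12,-1,0.3],[0,0,0,9.9,14.5,-1,0.3],[0,0,0,11.5,17,-1,0.3]]}}

```text
time_s: 12.18
tcp_pos: [0.5082, -0.1561, 0.1867]
ee_rot: [[0.874, -0.487, -0.002], [-0.487, -0.874, 0.0], [-0.002, 0.001, -1.0]]
wrist_force: [0.9, 0.1, -2.6]
gripper_width: 0.452
gripper_force: 30.0
```

>>> {"op": "arm_command", "data": {"deltas": [[0,0,0,1.6,2.4,0,0.3],[0,0,0,3.2,4.7,0,0.3],[0,0,0,4.7,6.9,0.5,0.3],[0,0,0,5.8,8.5,1.5,0.3],[0,0,0,6.4,9.3,3,0.3],[0,0,0,6.4,9.4,5,0.3],[0,0,0,6.4,9.4,6.5,0.3],[0,0,0,6.4,9.4,6.5,0.3]]}}

```text
time_s: 12.85
tcp_pos: [0.5157, -0.2674, 0.1179]
ee_rot: [[0.873, -0.488, -0.009], [-0.488, -0.873, 0.003], [-0.01, 0.002, -1.0]]
wrist_force: [-1.0, 0.6, -3.7]
gripper_width: 0.453
gripper_force: 30.0
```

Run:
```python
from h import *
c=capture("side"); print(proj(c,[.52,-.268,.004]),proj(c,[.52,-.268,.06]))
cv2.imwrite("pics/s5.png",cv2.resize(c["pixels"][60:200,240:400],None,fx=3.5,fy=3.5,interpolation=cv2.INTER_CUBIC))
go([.52,-.268,.0613])
```

```text
[315.1 156.5] [316.4 141.2]
tcp [ 0.5171 -0.2676  0.12  ] head -119.2 t 12.9 w 0.454 F [-0.6 -0.7 -1.7] j6 72.3 -> rz 0.000 d [ 0.31 -0.12  5.87]
```

View pics/s5.png

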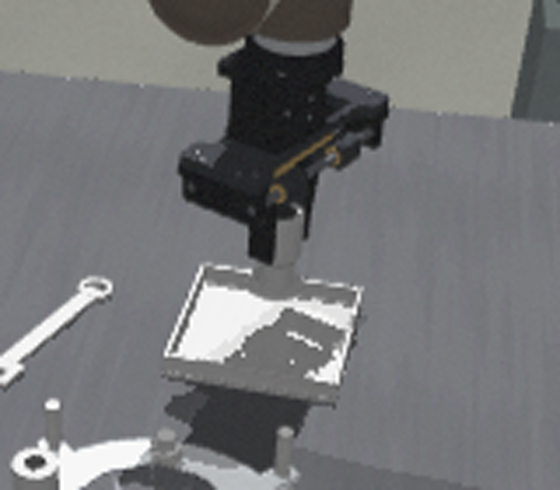

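The nozzle hangs upright over the tray, whose centre at crop (263,335) matches the projected (263,338). Lowering gently until it touches.

>>> {"op": "arm_command", "data": {"deltas": [[0,0,0,0.1,0,0.8,0.3],[0,0,0,0.2,-0.1,2,0.3],[0,0,0,0.3,-0.1,3.2,0.3],[0,0,0,0.3,-0.1,4.2,0.3],[0,0,0,0.3,-0.1,4.9,0.3],[0,0,0,0.3,-0.1,5.3,0.3],[0,0,0,0.3,-0.1,5.5,0.3],[0,0,0,0.3,-0.1,5.5,0.3]]}}

```text
time_s: 13.57
tcp_pos: [0.5223, -0.268, 0.0674]
ee_rot: [[0.874, -0.486, -0.0], [-0.486, -0.874, -0.0], [-0.0, 0.0, -1.0]]
wrist_force: [-0.7, -0.1, -1.5]
gripper_width: 0.452
gripper_force: 30.0
```

>>> {"op": "arm_command", "data": {"deltas": [[0,0,0,0,0,0.05,0.3],[0,0,0,0,0,0.1,0.3],[0,0,0,0,0,0.15,0.3],[0,0,0,0,0,0.15,0.3]]}}

```text
time_s: 13.9
tcp_pos: [0.5224, -0.2681, 0.0663]
ee_rot: [[0.874, -0.486, 0.001], [-0.486, -0.874, -0.0], [0.001, -0.0, -1.0]]
wrist_force: [-0.2, -0.9, -1.7]
gripper_width: 0.451
gripper_force: 30.0
```

>>> {"op": "arm_command", "data": {"deltas": [[0,0,0,0,0,0.05,0.3],[0,0,0,0,0,0.1,0.3],[0,0,0,0,0,0.15,0.3],[0,0,0,0,0,0.2,0.3],[0,0,0,0,0,0.25,0.3],[0,0,0,0,0,0.3,0.3],[0,0,0,0,0,0.3,0.3]]}}

```text
time_s: 14.48
tcp_pos: [0.5222, -0.268, 0.0628]
ee_rot: [[0.874, -0.486, -0.0], [-0.486, -0.874, 0.0], [-0.0, 0.0, -1.0]]
wrist_force: [-0.1, -0.2, -3.0]
gripper_width: 0.451
gripper_force: 30.0
```

>>> {"op": "arm_command", "data": {"deltas": [[0,0,0,0,0,0.05,0.3],[0,0,0,0,0,0.1,0.3],[0,0,0,0,0,0.15,0.3],[0,0,0,0,0,0.15,0.3]]}}

```text
time_s: 14.82
tcp_pos: [0.5223, -0.2681, 0.0614]
ee_rot: [[0.874, -0.486, -0.0], [-0.486, -0.874, -0.0], [-0.0, 0.0, -1.0]]
wrist_force: [0.3, -0.4, -2.6]
gripper_width: 0.452
gripper_force: 30.0
```

>>> {"op": "arm_command", "data": {"deltas": [[0,0,0,0,0,0.04,0.3],[0,0,0,0,0,0.08,0.3],[0,0,0,0,0,0.12,0.3],[0,0,0,0,0,0.12,0.3]]}}

```text
time_s: 15.15
tcp_pos: [0.5224, -0.2681, 0.0613]
ee_rot: [[0.874, -0.486, 0.0], [-0.486, -0.874, -0.0], [0.001, 0.0, -1.0]]
wrist_force: [-2.2, 1.9, 4.0]
gripper_width: 0.451
gripper_force: 30.0
```

Contact: the vertical force went from -2.6 to +4 N and z stopped at 0.0613 m, as expected. Releasing and backing straight up.

>>> {"op": "arm_command", "data": {"deltas": [[0,0,0,0,0,0,0.3],[0,0,0,0,0,0,0.3],[0,0,0,0,0,0,0],[0,0,0,0,0,0,-0.2],[0,0,0,0,0,0,-0.4],[0,0,0,0,0,0,-0.5],[0,0,0,0,0,0,-0.5],[0,0,0,0,0,0,-0.5]]}}

```text
time_s: 15.82
tcp_pos: [0.5223, -0.2681, 0.0601]
ee_rot: [[0.874, -0.486, -0.0], [-0.486, -0.874, -0.0], [-0.0, 0.0, -1.0]]
wrist_force: [-0.7, -0.2, -0.2]
gripper_width: 0.728
gripper_force: 0.0
```

>>> {"op": "arm_command", "data": {"deltas": [[0,0,0,0,0,-0.5,-0.5],[0,0,0,0,0,-2,-0.5],[0,0,0,0,0,-4.5,-0.5],[0,0,0,0,0,-7.5,-0.5],[0,0,0,0,0,-11,-0.5],[0,0,0,0,0,-14,-0.5],[0,0,0,0,0,-15,-0.5],[0,0,0,0,0,-15,-0.5]]}}

```text
time_s: 16.48
tcp_pos: [0.524, -0.2686, 0.2145]
ee_rot: [[0.874, -0.486, 0.008], [-0.486, -0.874, -0.002], [0.008, -0.002, -1.0]]
wrist_force: [-0.2, -0.2, -0.1]
gripper_width: 0.749
gripper_force: 0.0
```

Run:
```python
from h import *
c=capture("side"); print(proj(c,[.522,-.268,.004]),proj(c,[.522,-.268,.076]))
cv2.imwrite("pics/s6.png",cv2.resize(c["pixels"][60:260,210:400],None,fx=3,fy=3,interpolation=cv2.INTER_CUBIC))
go([.52,-.268,.2])
```

```text
[314.4 156.5] [316.2 136.6]
tcp [ 0.5227 -0.268   0.2117] head -119.1 t 16.53 w 0.751 F [ 0.1 -0.4 -0. ] j6 72.3 -> rz 0.000 d [-0.24  0.13  1.17]
```

View pics/s6.png

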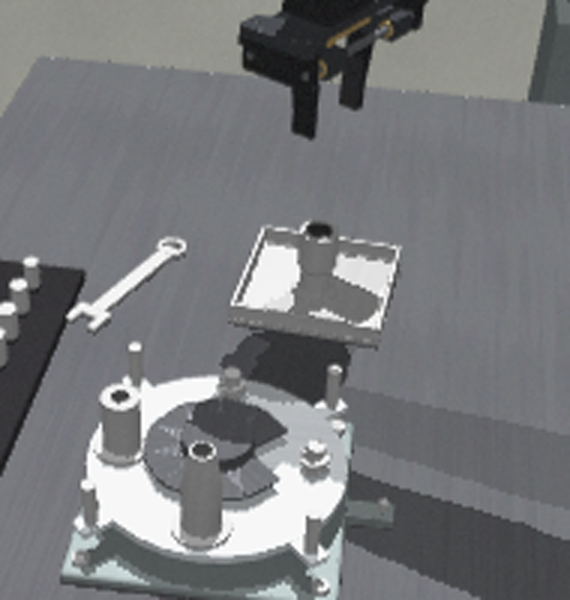

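The bell stands upright in the middle of the tray (mouth at crop (318,230), projected (318,230)). The other two nozzles are still on the turret and the gripper is clear.

```bash
python3 -c "
from h import *
print(finish_job())"
```

```text
the job is handed in; nothing more can be done
None
```

The bell nozzle is unscrewed and standing upright near the middle of the steel tray; I handed the job in at about 16.5 s of the 72 s allowed, with no verdict returned, and the other two nozzles and the things lying around were not touched.

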